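# Square a rebound book in the pedal press and nip it

### The arm

A 6-joint arm with a two-finger parallel gripper is mounted at the origin on the work surface. World frame = base frame: x ahead of the robot, y to its left, z up, the work surface at z = 0. Lengths are in m, angles in rad, forces in N, time in s.
With the tool pointing down it reaches from about 0.35 to 0.775 m from the base axis. Payload 5.5 kg.
Tool frame: the origin (TCP) lies midway between the tips of the shut fingers; the grasp point (between the pads) lies 19 mm behind it; y points along the fingers, z is the direction in which the jaws open and shut, and the axes are right-handed (so a half turn about y gives the same grasp; the last joint's range is limited). The gripper opens to 85 mm and grips with 20 to 120 N. Pads are 22 mm wide; open, the fingers measure 114 mm over their backs; the gripper's body (76 mm by 85 mm) begins 54 mm behind the grasp point. The pads swing forward as they close: fully open they stand 13 mm farther back than shut.
Start: joints at [1.128, 0.313, 0.046, 1.304, 0, 1.431], TCP at [0.171, 0.549, 0.198] pointing down, gripper open.
Joint ranges: [-2.76, 2.76], [-0.86, 1.69], [-1.03, 1.26], [-2.2, 2.34], [-1.47, 1.5], [-3.14, 3.14]. Speed limits (rad/s): [2.57, 2.57, 3.14, 3.14, 3.14, 3.14].

### API

Orientations are given as [roll, pitch, yaw] about the fixed x, y, z axes, in that order (R = Rz(yaw) Ry(pitch) Rx(roll)).
In Python, from plant import manip gives the robot as it stands. Calls block until the motion is done:
- manip.movep(position, orientation): joint-space move of the TCP to a pose.
- manip.move_straight(position, rotation=None, max_speed=0.15, threshold=None): straight line of the TCP; rotation=None keeps the orientation; max_speed is the mean speed in m/s. With threshold (N) it stops when the force on the tool has changed by that much, and returns True; else False.
- manip.movej(angles): joint-space move.
- manip.move_gripper(opening, newtons=None): finger opening in m; newtons is the grip in N (None keeps the last); returns when the fingers have stopped.
- manip.hold(seconds).
- manip.inverse_kinematics(position, orientation): joint angles nearest the present ones, or None.
- manip.sense(): the state.
- manip.capture(name): name is "side" or "top"; returns (picture, depth): 400x640x3 uint8, red, green, blue; 400x640 float32, m along the optical axis (not along the pixel's ray), 0 where there is no reading.
- manip.get_calibration(name): a dict with "fov_y" (degrees; the focal length in pixels is half the picture's height over the tangent of half this angle, whatever the lens; pixels are square), "cx", "cy" (the principal point, pixels), "world_to_cam" (4x4, takes a point from world to camera coordinates). Camera axes: x right, y down, z forward; pixel columns grow to the right and rows downward; lengths in m; the calibration is good to about 2 mm. A picture is of the moment at which its call begins. get_calibration takes no time and is no camera call.
A pose or a line that the arm cannot do raises manip.PlanningError and nothing moves.
- manip.sign_off(): hands the job in, once; it reports no verdict.
Trained networks look in the newest picture that a camera, given by its name, has taken for a name from the list of things; names that differ only in an ending like _2 or _b are one class to them, and where a whole thing is asked for, a point or a joint stands for the part that bears it (a point fixed in the world has none). Each returns a list of dicts, best first, with "score" (0 to 1); they miss things now and then, are a little off and sometimes report something else, mostly with a low value. They report only what shows in the picture. A call takes as long as a camera call. They do not tell look-alikes from the thing itself.
- manip.look_for(camera, query): "location" ([x, y, z] in m, in world coordinates, good to about 4 mm: the middle of the surface that is visible of it).
The state is a dict: "time": time; "qpos": joint angles; "joint_velocities": joint speeds; "tau": joint torques, N m; "position": TCP position; "orientation": TCP orientation; "contact_force": force on the tool from outside, world axes, zero at the start; "torque": the same for the moment, N m; "grip_width": finger opening in m.
Only numpy, scipy, OpenCV 4.12 (cv2) and the standard library are available. Lean on these libraries where they do the work, as an engineer would, in place of code of your own. Each camera call takes 0.05 s, during which the arm holds its last target. There are 200 camera calls.

### The job

A book lies loose and askew in the bench press: slide the carriage up until the book is square and snug against the fence. Then press the pedal down until it goes no further and the platen bears firmly on the book, without forcing it (a push of about 20 N), hold it so for two seconds, and let the pedal come up gently, leaving the carriage snug against the book. Do not touch the books or the platen with the gripper, and leave the waiting book and everything else on the bench where it is.

Things in the scene. Friction and masses are not known exactly. Their poses are not given: they have to be found in the camera images.
- press: the bench nipping press, a white steel bed 240 mm (x) by 390 mm (y), 20 mm high, with a gantry 200 mm high at its far side carrying the platen. Origin on the table under the bed (the bed spans x -120..120, y -150..240 mm); x points away from the robot at yaw 0, y along the carriage's travel away from the fence. Fixed to the table, yaw within 0.12.
- fence (a point): the middle of the fence's face at bed level (press x 0, y -130, z 20 mm); axes as the press. The fence is an aluminium bar 200 mm long along x, 26 mm above the bed; its face looks to +y, towards the book.
- carriage: the sliding gauge, an aluminium cross-bar with a black upright grip, running on the bed along the press's y, up to 150 mm towards the fence (-y) from its farthest place; light friction. Origin as point carriage_face; axes as the press.
- carriage_face (a point): the middle of the carriage's flat pushing face (140 mm along x, 32 mm high) at bed level; it faces -y, towards book and fence. Its y in the fence's frame is the free width between the two.
- carriage_grip (a point): grip point on the carriage: centre of the upper part of the black upright block, 30 mm (x) by 24 mm (y), whose top is 18 mm above this point and which is free down to 40 mm below it. It lies 45 mm behind the pushing face.
- pedal (a joint): pedal angle, rad: 0 up, grows as pressed, mechanical limit 0.37. A spring pushes it up: about 5 N at the pad to start it, about 11 N at 0.3. It lowers the platen 10 mm for each 0.1 rad, and so comes to a stop when the platen lands on the book. Left to itself it snaps back.
- pedal_pad (a point): the top of the black ribbed rubber pad of the pedal, 100 mm from the hinge, at the middle of its width. The pedal is a plate 145 mm long (x) and 82 mm wide (y), hinged along y at its far (+x) edge 24 mm above the table, leaning up towards the robot by 0.42 rad when up; it stands beside the press beyond the fence (-y). The pad goes about 30 mm down at most.
- platen: steel pressing plate 170 mm (x) by 110 mm (y), 12 mm thick, guided straight up and down over the bed beside the fence, moved by the pedal. Origin at the centre of its lower face, 60 mm above the bed when up.
- thick_book: brown book 210 mm (x) by 170 mm (y), 45 mm thick, 0.5 to 0.9 kg. Origin at the centre of its underside; its spine is at -y. Either this or the thin book lies on the press bed between fence and carriage; the other waits on a wooden board to the left of the press.
- thin_book: brown book 190 mm (x) by 140 mm (y), 30 mm thick, 0.3 to 0.5 kg. Origin at the centre of its underside; its spine is at -y.
- weight_a: dark iron weight, 56 mm across, 70 mm high, in front of the press; origin under its centre. Bystander.
- weight_b: dark iron weight like the other. Bystander.
- paste_jar: jar 68 mm across, 75 mm high, to the right of the pedal; origin under its centre. Bystander.
- jar_lid: round lid 70 mm across, 16 mm high, in front of the press. Bystander.
- brush: paste brush 200 mm long lying on the table. Bystander.
- bone_folder: pale flat folder 150 mm long, 6 mm high, lying on the table. Bystander.
Things that resemble listed ones, but are neither listed nor needed, are in the scene too. What is shaped like the thin_book but turquoise is not meant.

How it is judged:
On the way, in this order (a step that is already met when the one before it is completed fails the run):
1. the book in the press is square and flush against the fence, with the carriage snug against it (((y of thick_book in the frame of fence below 0.0885 m and x of thick_book in the frame of fence between -0.05 and 0.05 m and angle between the x axis of thick_book and the x axis of press, either way round below 0.04 rad and y of carriage_face in the frame of fence below 0.177 m) or (y of thin_book in the frame of fence below 0.0735 m and x of thin_book in the frame of fence between -0.05 and 0.05 m and angle between the x axis of thin_book and the x axis of press, either way round below 0.04 rad and y of carriage_face in the frame of fence below 0.147 m))), for 0.2 s.
2. the platen bears on the squared book with more than 4 N for 1.5 s with the pedal down ((contact force between platen and thick_book above 4 N or contact force between platen and thin_book above 4 N) and ((y of thick_book in the frame of fence below 0.0885 m and x of thick_book in the frame of fence between -0.05 and 0.05 m and angle between the x axis of thick_book and the x axis of press, either way round below 0.04 rad and y of carriage_face in the frame of fence below 0.177 m) or (y of thin_book in the frame of fence below 0.0735 m and x of thin_book in the frame of fence between -0.05 and 0.05 m and angle between the x axis of thin_book and the x axis of press, either way round below 0.04 rad and y of carriage_face in the frame of fence below 0.147 m)) and value of joint pedal above 0.08 rad), for 1.5 s.
At the end, for the whole second after the job is handed in: The book in the press rests flush on the fence (within 3.5 mm, square within 0.04 rad, within 50 mm of the fence's middle) with the carriage face within 7 mm of it, after having been nipped there; the pedal is up again (under 0.03 rad) and the books are at rest (((y of thick_book in the frame of fence below 0.0885 m and x of thick_book in the frame of fence between -0.05 and 0.05 m and angle between the x axis of thick_book and the x axis of press, either way round below 0.04 rad and y of carriage_face in the frame of fence below 0.177 m) or (y of thin_book in the frame of fence below 0.0735 m and x of thin_book in the frame of fence between -0.05 and 0.05 m and angle between the x axis of thin_book and the x axis of press, either way round below 0.04 rad and y of carriage_face in the frame of fence below 0.147 m)) and value of joint pedal below 0.03 rad and linear speed of each of thick_book, thin_book below 0.02 m/s); the robot touches nothing.
It fails at once if the book is forced: platen or carriage bears on it with more than 45 N (contact force between any of platen, carriage and thick_book above 45 N or contact force between any of platen, carriage and thin_book above 45 N).
It fails at once if the pedal snaps up faster than 2.5 rad/s (velocity of joint pedal below -2.5 rad/s).
It fails at once if the robot touches a book or the platen (contact force between any of the fingers, the arm and thick_book above 1 N or contact force between any of the fingers, the arm and thin_book above 1 N or contact force between any of the fingers, the arm and platen above 1 N).
It fails at once if the waiting book is moved more than 15 mm ((y of thick_book in the frame of fence above 0.3 m and distance of thick_book from where it was at the start of the episode above 0.015 m) or (y of thin_book in the frame of fence above 0.3 m and distance of thin_book from where it was at the start of the episode above 0.015 m)).
It fails at once if another thing on the bench is moved more than 20 mm (distance of any of weight_a, weight_b, paste_jar, jar_lid, brush, bone_folder from where it was at the start of the episode above 0.02 m).
It also fails if it takes over 54 s, if anything falls off the work surface, if the arm or the gripper's body presses on something with over 40 N, if the wrist force passes 120 N, or if a joint passes its speed limit or range.

## Working session

There is one attempt and no reset: what is moved stays moved. The work goes in short steps, each a Python script; the robot and the scene stay as the last script left them, time stands still between calls to the robot, and variables do not carry over. Pictures are saved under pics/ and viewed, about 8 in all and at most 12, crops included, and the job is handed in when it is done.

```bash
mkdir -p pics && ls
cat > h.py <<'E'
import numpy as np, cv2
from plant import manip
def cap(n,f=None):
    p,d=manip.capture(n)
    if f: cv2.imwrite('pics/'+f,cv2.cvtColor(p,cv2.COLOR_RGB2BGR))
    return p,d
def cal(n):
    c=manip.get_calibration(n); return 200/np.tan(np.radians(c['fov_y'])/2),c['cx'],c['cy'],np.array(c['world_to_cam'])
def cloud(n,d):
    f,cx,cy,T=cal(n); v,u=np.mgrid[:400,:640]
    P=np.stack([(u-cx)*d/f,(v-cy)*d/f,d,np.ones_like(d)],-1)
    W=P@np.linalg.inv(T).T; W[d==0]=np.nan
    return W[...,:3]
def proj(n,p):
    f,cx,cy,T=cal(n); q=T@np.r_[p,1]; return np.array([cx+f*q[0]/q[2],cy+f*q[1]/q[2]])
E
python3 - <<'E'
from h import *
for n in('side','top'):
    p,d=cap(n,n+'0.png'); np.save(n+'0.npy',d); print(n,cal(n))
    for q in('press','fence','carriage','carriage_grip','carriage_face','pedal_pad','platen','thick_book','thin_book','paste_jar','weight_a'):
        try:
            for r in manip.look_for(n,q)[:3]: print(q,np.round(r['location'],3),round(r['score'],2),np.round(proj(n,r['location'])))
        except Exception as e: print(q,e)
print(manip.sense())
E
```

```text
pics
side (np.float64(437.61599051805956), 318.44185739139084, 200.0505647246279, array([[ 0.75608854, -0.65438303, -0.01062913, -0.30014922],
       [-0.47177156, -0.53369501, -0.70185556,  0.3008364 ],
       [ 0.45360965,  0.53567946, -0.71223999,  0.85108636],
       [ 0.        ,  0.        ,  0.        ,  1.        ]]))
press [ 0.554 -0.051  0.035] 0.94 [382. 218.]
fence [ 0.561 -0.053  0.035] 0.56 [384. 217.]
carriage [0.496 0.056 0.049] 0.47 [334. 201.]
carriage_grip [0.545 0.2   0.036] 0.62 [311. 167.]
carriage_face [0.548 0.202 0.028] 0.94 [312. 169.]
carriage_face [ 0.556 -0.054  0.034] 0.61 [383. 218.]
carriage_face [ 0.523 -0.177  0.067] 0.26 [416. 247.]
pedal_pad [ 0.522 -0.181  0.069] 0.97 [417. 248.]
platen [ 0.546 -0.042  0.092] 0.71 [379. 201.]
thick_book [0.547 0.382 0.069] 0.71 [271. 127.]
thin_book [0.495 0.056 0.049] 0.68 [334. 201.]
thin_book [0.202 0.321 0.03 ] 0.58 [175. 205.]
paste_jar [ 0.507 -0.314  0.064] 0.7 [464. 293.]
paste_jar [0.498 0.055 0.053] 0.44 [335. 200.]
paste_jar [ 0.387 -0.064  0.012] 0.2 [334. 264.]
weight_a [0.392 0.019 0.041] 0.7 [311. 2
[... 1176 characters left out ...]
. 211.]
{'time': 1.2, 'qpos': array([ 1.12838869e+00,  3.13202457e-01,  4.60969835e-02,  1.30361412e+00,
       -2.04031594e-05,  1.43122804e+00]), 'joint_velocities': array([ 1.82100300e-03, -1.12001060e-03,  7.35807133e-06, -1.48435401e-03,
       -6.71883854e-04, -3.92710907e-04]), 'tau': array([ 4.69881525e-04, -4.80478120e+01,  2.98813552e+01,  5.83552192e-04,
       -8.32575165e-05,  1.73007624e-06]), 'position': array([0.17149648, 0.54886597, 0.19782055]), 'orientation': array([-1.57072318e+00, -3.08792906e-05, -3.02839343e-01]), 'contact_force': array([ 0.24071612, -0.51279172,  0.50157496]), 'torque': array([ 0.02258013, -0.00136986, -0.02449943]), 'grip_width': 0.08491527325527988}
```

View pics/side0.png

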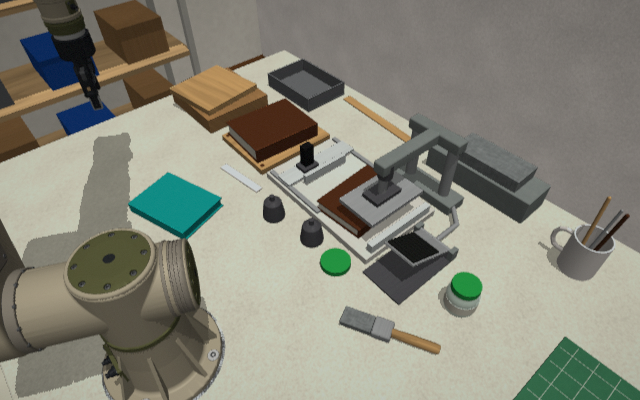

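View pics/top0.png

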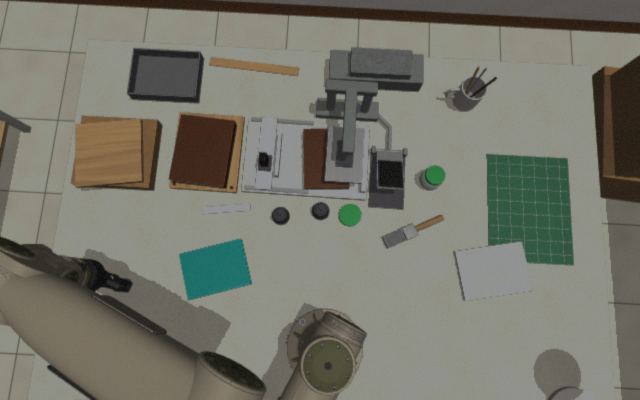

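```bash
cat > m.py <<'E'
from h import *
import sys
for n in('side','top'):
    d=np.load(n+'0.npy'); p=cv2.imread('pics/'+n+'0.png'); W=cloud(n,d); x,y,z=W[...,0],W[...,1],W[...,2]
    def s(name,m):
        q=W[m]; print(n,name,len(q), 'med',np.round(np.median(q,0),4),'min',np.round(q.min(0),3),'max',np.round(q.max(0),3)) if len(q) else print(n,name,0)
    g=p.max(-1)<45
    s('grip top',(abs(x-.55)<.1)&(y>.12)&(y<.3)&(z>.07)&(z<.2))
    s('grip dark',(abs(x-.55)<.1)&(y>.12)&(y<.3)&(z>.06)&g)
    s('bar',(abs(x-.55)<.15)&(y>.12)&(y<.26)&(z>.045)&(z<.06))
    s('pad dark',(x>.4)&(x<.65)&(y<-.1)&(y>-.25)&g&(z>.03))
    s('table',(x>.3)&(x<.4)&(y<-.2)&(y>-.3))
    s('platen',(x>.4)&(x<.65)&(y<.05)&(y>-.12)&(z>.08)&(z<.1))
    # table offset
    # platen min area rect, bed edges
    m=((x>.4)&(x<.75)&(y<.05)&(y>-.12)&(z>.085)&(z<.1)); 
    if n=='top':
        print('platen rect',cv2.minAreaRect(W[m][:,:2].astype(np.float32)))
        b=cv2.minAreaRect(W[(x>.4)&(x<.7)&(y>-.16)&(y<.27)&(z>.015)&(z<.03)][:,:2].astype(np.float32)); print('bed rect',b)
        bk=(x>.4)&(x<.7)&(y>.0)&(y<.15)&(z>.04)&(z<.06); print('book',cv2.minAreaRect(W[bk][:,:2].astype(np.float32)))
        cr=p[100:220,230:410]; cv2.imwrite('pics/topc.png',cv2.resize(cr,None,fx=4.4,fy=4.4,interpolation=cv2.INTER_CUBIC))
        for yy in range(20): 
            pass
        q=W[(abs(x-.53)<.006)&(y>-.3)&(y<.3)]; q=q[np.argsort(-q[:,1])]; print(np.round(q[::2,1:],3).tolist())
    else:
        cr=p[120:310,255:475]; cv2.imwrite('pics/sidec.png',cv2.resize(cr,None,fx=3.1,fy=3.1,interpolation=cv2.INTER_CUBIC))
E
python3 m.py
```

```text
side grip top 203 med [0.5353 0.2037 0.0948] min [0.524 0.198 0.07 ] max [0.556 0.224 0.108]
side grip dark 226 med [0.5344 0.2034 0.0907] min [0.524 0.198 0.06 ] max [0.555 0.224 0.108]
side bar 281 med [0.549  0.1736 0.0492] min [0.4   0.144 0.045] max [0.64  0.222 0.06 ]
side pad dark 781 med [ 0.5161 -0.1743  0.0711] min [ 0.474 -0.211  0.045] max [ 0.567 -0.135  0.091]
side table 2350 med [ 0.3416 -0.2531 -0.0005] min [ 0.3   -0.3   -0.008] max [ 0.4   -0.2    0.023]
side platen 1933 med [ 0.5372 -0.0516  0.0898] min [ 0.48  -0.088  0.08 ] max [0.65  0.026 0.1  ]
top grip top 110 med [0.5365 0.2129 0.1061] min [0.525 0.202 0.072] max [0.556 0.227 0.114]
top grip dark 114 med [0.534  0.2119 0.1058] min [0.525 0.202 0.06 ] max [0.553 0.226 0.114]
top bar 250 med [0.549 0.177 0.051] min [0.401 0.144 0.045] max [0.639 0.234 0.059]
top pad dark 590 med [ 0.52   -0.1708  0.0715] min [ 0.476 -0.206  0.031] max [ 0.594 -0.125  0.095]
top table 1023 med [ 0.3487 -0.2488  0.0024] min [ 0.3   -0.3   -0.009] max [ 0.4  -0.2   0.03]
top platen 1398 med [ 0.5459 -0.0204  0.0921] min [ 0.481 -
[... 6058 characters left out ...]
 -0.002], [-0.25, 0.007], [-0.252, 0.001], [-0.254, 0.004], [-0.255, 0.0], [-0.258, 0.004], [-0.258, 0.001], [-0.261, 0.003], [-0.261, 0.001], [-0.264, 0.004], [-0.265, 0.001], [-0.267, 0.004], [-0.268, -0.001], [-0.27, 0.006], [-0.271, 0.002], [-0.272, 0.011], [-0.272, 0.05], [-0.273, 0.021], [-0.274, -0.011], [-0.274, 0.029], [-0.274, 0.013], [-0.275, 0.049], [-0.276, 0.048], [-0.277, 0.068], [-0.278, 0.053], [-0.278, 0.076], [-0.278, 0.075], [-0.279, 0.061], [-0.28, 0.078], [-0.281, 0.075], [-0.284, 0.074], [-0.285, 0.073], [-0.288, 0.073], [-0.288, 0.071], [-0.289, 0.078], [-0.291, 0.071], [-0.294, 0.074], [-0.294, 0.072], [-0.296, 0.076], [-0.297, 0.073], [-0.299, 0.076], [-0.3, 0.074]]
```

```bash
ls pics
```

```text
side0.png
sidec.png
top0.png
topc.png
```

View pics/topc.png

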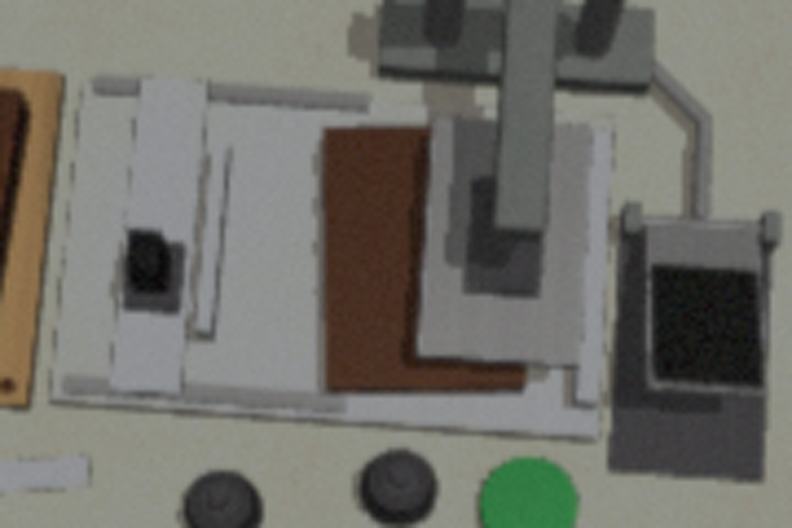

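Run:
```python
from h import *
d=np.load('top0.npy'); W=cloud('top',d); x,y,z=W[...,0],W[...,1],W[...,2]
def edge(lo,hi,f,xr,yr,bins,axis,side):
    m=(z>lo)&(z<hi)&(x>xr[0])&(x<xr[1])&(y>yr[0])&(y<yr[1]); q=W[m]
    a,b=(q[:,0],q[:,1]) if axis=='x' else (q[:,1],q[:,0]) # extremal a vs b
    B=np.arange(bins[0],bins[1],.008); pts=[]
    for s in B:
        k=abs(b-s)<.004
        if k.sum()>1: pts.append((s,np.sort(a[k])[1 if side<0 else -2]))
    pts=np.array(pts); c=np.polyfit(pts[:,0],pts[:,1],1); r=pts[:,1]-np.polyval(c,pts[:,0]); k=abs(r)<.005; c=np.polyfit(pts[k,0],pts[k,1],1)
    return c,k.sum(),len(k)
# slope dx/dy of the y-direction line = -tan(yaw); slope dy/dx of x-line = tan(yaw)
print('bed near',edge(.013,.03,0,(.38,.6),(-.09,.26),(-.07,.25),'x',-1))
print('platen near',edge(.08,.1,0,(.42,.56),(-.1,.03),(-.075,.02),'x',-1))
print('platen +y',edge(.08,.1,0,(.46,.66),(-.1,.05),(.49,.62),'y',1))
print('platen -y',edge(.08,.1,0,(.46,.66),(-.12,.05),(.49,.58),'y',-1))
print('bed +y',edge(.013,.03,0,(.4,.68),(.23,.31),(.44,.65),'y',1))
print('bar -y',edge(.045,.06,0,(.4,.68),(.13,.2),(.50,.60),'y',-1))
print('book +y',edge(.04,.06,0,(.4,.68),(.03,.13),(.46,.62),'y',1))
print('fence -y',edge(.035,.055,0,(.4,.68),(-.13,-.07),(.47,.6),'y',-1))
m=(x>.4)&(x<.68)&(y<-.11)&(y>-.24)&(z>.03)
print('pedal',cv2.minAreaRect(W[m][:,:2].astype(np.float32)))
for yy in(-.15,-.17,-.19):
  q=W[m&(abs(y-yy)<.006)]; q=q[np.argsort(q[:,0])]; print(np.round(q[::4,[0,2]],3).tolist())
```

```text
bed near (array([0.03902416, 0.44403103]), np.int64(6), 40)
platen near (array([0.01127714, 0.48337852]), np.int64(12), 12)
platen +y (array([-0.02655828,  0.03938922]), np.int64(17), 17)
platen -y (array([-0.01117902, -0.07533521]), np.int64(12), 12)
bed +y (array([0.00350999, 0.30600791]), np.int64(26), 26)
bar -y (array([-0.02392417,  0.18415182]), np.int64(13), 13)
book +y (array([0.06665539, 0.05574657]), np.int64(19), 19)
fence -y (array([-0.01267639, -0.09381757]), np.int64(16), 17)
pedal ((0.5710484981536865, -0.174056738615036), (0.2037041336297989, 0.11019426584243774), 2.020054817199707)
[[0.47, 0.09], [0.474, 0.086], [0.476, 0.09], [0.479, 0.093], [0.482, 0.091], [0.486, 0.091], [0.49, 0.084], [0.494, 0.08], [0.496, 0.084], [0.5, 0.081], [0.504, 0.078], [0.508, 0.076], [0.511, 0.074], [0.514, 0.076], [0.518, 0.071], [0.521, 0.071], [0.524, 0.071], [0.529, 0.066], [0.532, 0.066], [0.535, 0.065], [0.542, 0.063], [0.545, 0.061], [0.549, 0.061], [0.553, 0.056], [0.557, 0.052], [0.559, 0.058], [0.564, 0.053], [0.57, 0.04], [0.574, 0.036], [0.579, 0.041], [0.583, 0.041], [0.588
[... 578 characters left out ...]
, [0.588, 0.036], [0.592, 0.036], [0.597, 0.03], [0.599, 0.033], [0.623, 0.032], [0.633, 0.032], [0.672, 0.034]]
[[0.47, 0.088], [0.473, 0.089], [0.475, 0.091], [0.478, 0.095], [0.481, 0.093], [0.485, 0.091], [0.488, 0.088], [0.492, 0.084], [0.495, 0.086], [0.499, 0.083], [0.502, 0.082], [0.506, 0.077], [0.51, 0.076], [0.513, 0.076], [0.517, 0.071], [0.52, 0.069], [0.523, 0.071], [0.527, 0.067], [0.531, 0.066], [0.534, 0.066], [0.538, 0.061], [0.542, 0.061], [0.546, 0.057], [0.548, 0.058], [0.553, 0.054], [0.556, 0.053], [0.561, 0.048], [0.564, 0.049], [0.568, 0.046], [0.574, 0.037], [0.576, 0.04], [0.58, 0.036], [0.587, 0.036], [0.589, 0.041], [0.593, 0.034], [0.597, 0.033], [0.604, 0.034]]
```

Run:
```python
from h import *
def st(t):
    s=manip.sense(); print(t,round(s['time'],2),np.round(s['position'],4),'F',np.round(s['contact_force'],1),round(s['grip_width'],4))
for yaw in(np.pi/2-.015,-np.pi/2-.015):
    print(yaw,[np.round(manip.inverse_kinematics(p,[-np.pi/2,0,yaw]),2) for p in([.537,.268,.18],[.537,.12,.068],[.511,-.172,.05])])
manip.move_gripper(0,40); st('shut')
yaw=-np.pi/2-.015
if np.abs(manip.inverse_kinematics([.511,-.172,.05],[-np.pi/2,0,yaw])[5])>3: yaw+=np.pi
R=[-np.pi/2,0,yaw]
manip.movep([.537,.268,.18],R); st('above')
print(manip.move_straight([.537,.268,.068],max_speed=.1,threshold=10)); st('down')
cap('top','top1.png'); cap('side','side1.png')
a=cv2.imread('pics/side1.png')[100:260,240:440]; b=cv2.imread('pics/top1.png')[100:230,220:420]
cv2.imwrite('pics/c1.png',np.hstack([cv2.resize(a,(400,320)),cv2.resize(b,(400,320))]))
```

```text
1.5557963267948967 [array([ 0.33,  0.37,  0.08,  1.28,  0.  , -1.23]), array([ 0.07,  0.34, -0.25,  0.99,  0.  , -1.48]), array([-0.47,  0.34, -0.3 ,  0.93,  0.  , -2.03])]
-1.5857963267948965 [array([0.33, 0.37, 0.08, 1.28, 0.  , 1.92]), array([ 0.07,  0.34, -0.25,  0.99,  0.  ,  1.66]), array([-0.47,  0.34, -0.3 ,  0.93,  0.  ,  1.11])]
shut 1.97 [0.1715 0.5489 0.1979] F [-0.3  0.5 -0. ] 0.0002
above 3.66 [0.5364 0.2689 0.1801] F [-0.7  1.3  0.7] 0.0003
False
down 4.92 [0.5376 0.2682 0.0688] F [ 0.  -0.4 -0.3] -0.0001
```

View pics/c1.png

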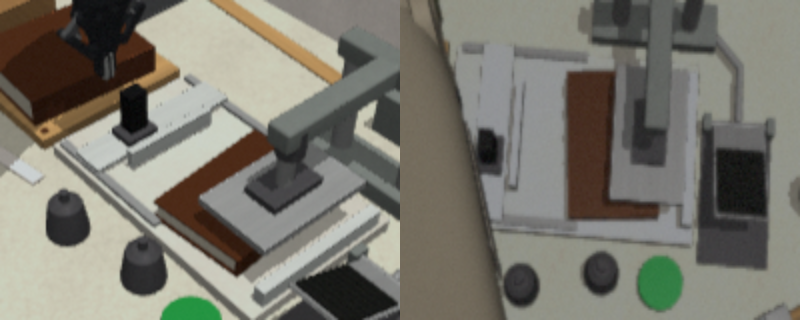

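The fingers stand shut just behind the grip (side crop, about (105,70); grip at (133,105)). They touch nothing, so I can push.

Run:
```python
from h import *
def st(t):
    s=manip.sense(); print(t,round(s['time'],2),np.round(s['position'],4),'F',np.round(s['contact_force'],1)); return s
print(manip.move_straight([.5365,.17,.068],max_speed=.05,threshold=12)); st('seg1')
print(manip.move_straight([.5355,.105,.068],max_speed=.02,threshold=14)); st('seg2')
manip.hold(.2); st('hold')
cap('top','top2.png'); cap('side','side2.png')
a=cv2.imread('pics/side2.png')[120:280,260:460]; b=cv2.imread('pics/top2.png')[100:230,220:420]
cv2.imwrite('pics/c2.png',np.hstack([cv2.resize(a,(400,320)),cv2.resize(b,(400,320))]))
```

```text
False
seg1 7.13 [0.5368 0.17   0.0681] F [-0.4  0.4 -0.4]
True
seg2 9.39 [0.5358 0.1212 0.0679] F [0.2 1.6 0.8]
hold 9.59 [0.5358 0.1213 0.0675] F [ 0.3  0.2 -0.5]
```

View pics/c2.png

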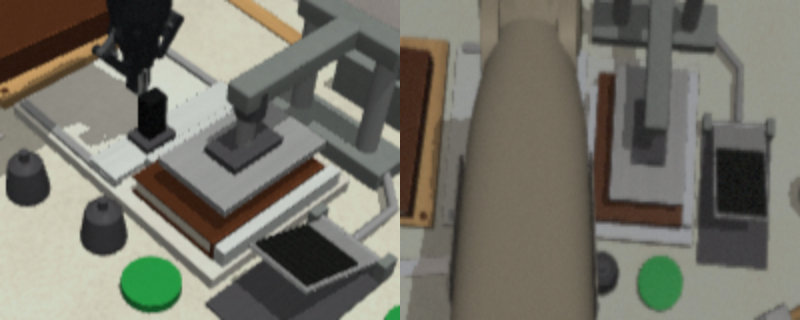

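The book now looks square, between fence and carriage (side crop). The contact force has dropped off, so I'll push again gently to confirm it is snug.

Run:
```python
from h import *
def st(t):
    s=manip.sense(); print(t,round(s['time'],2),np.round(s['position'],4),'F',np.round(s['contact_force'],1)); return s
for k in range(2):
    print(manip.move_straight([.5355,.108,.068],max_speed=.01,threshold=12)); st('push'); manip.hold(.15); st('after')
manip.move_straight([.5358,.14,.068],max_speed=.05); st('back')
manip.move_straight([.5358,.15,.2],max_speed=.15); st('up')
manip.movep([.42,.05,.3],[-np.pi/2,0,-np.pi/2-.015]); 
manip.movep([.30,-.25,.3],[-np.pi/2,0,-np.pi/2-.015]); st('clear')
p,d=cap('top','top3.png'); cap('side','side3.png'); np.save('top3.npy',d)
a=cv2.imread('pics/side3.png')[120:280,260:460]; b=cv2.imread('pics/top3.png')[100:230,220:420]
cv2.imwrite('pics/c3.png',np.hstack([cv2.resize(a,(400,320)),cv2.resize(b,(400,320))]))
W=cloud('top',d); x,y,z=W[...,0],W[...,1],W[...,2]
for r in(.46,.475,.49,.5,.515):
    q=W[(abs(x-r)<.004)&(y>-.13)&(y<.14)]; q=q[np.argsort(-q[:,1])]; print(r,(np.round(q[::2,1:]*1000)).astype(int).tolist()[:26])
```

```text
True
push 10.31 [0.5361 0.1216 0.0675] F [0.3 1.1 0.4]
after 10.46 [0.5359 0.1216 0.0673] F [-0.6  0.7  0.2]
True
push 11.02 [0.5355 0.1219 0.067 ] F [0.6 1.8 0.5]
after 11.17 [0.5353 0.1219 0.0667] F [ 0.4 -0.  -0.3]
back 11.68 [0.5357 0.1404 0.0679] F [ 0.3 -0.6 -0.1]
up 12.71 [0.5352 0.1498 0.1991] F [ 0.4 -1.2 -0.9]
clear 14.69 [ 0.3006 -0.2495  0.2995] F [ 0.3  0.2 -0.3]
0.46 [[137, 29], [137, 27], [134, 23], [131, 19], [131, 23], [128, 21], [125, 21], [124, 36], [121, 31], [118, 34], [115, 35], [115, 27], [112, 28], [112, 42], [109, 25], [106, 34], [103, 26], [103, 35], [100, 39], [97, 33], [97, 36], [94, 32], [91, 32], [90, 27], [88, 35], [87, 30]]
0.475 [[139, 15], [138, 19], [135, 19], [132, 27], [129, 19], [126, 22], [122, 37], [122, 41], [119, 36], [116, 36], [113, 33], [110, 31], [110, 36], [107, 34], [104, 32], [101, 37], [98, 32], [97, 35], [94, 37], [92, 33], [91, 36], [88, 34], [85, 32], [85, 33], [82, 34], [79, 35]]
0.49 [[140, 19], [136, 21], [133, 16], [130, 21], [127, 17], [123, 36], [120, 35], [117, 33], [117, 30], [114, 33], [111, 32], [111, 37], [108, 36], [105, 32], [105, 35], [102, 32], [99, 33], [98, 32], [95, 32], [92, 35], [89, 34], [86, 35], [83, 38], [83, 33], [80, 38], [77, 40]]
0.5 [[137, 19], [137, 23], [134, 24], [131, 23], [128, 18], [124, 35], [121, 38], [118, 35], [115, 33], [112, 31], [109, 31], [108, 35], [106, 33], [105, 36], [102, 33], [99, 33], [99, 35], [96, 36], [93, 32], [93, 35], [90, 36], [87, 36], [87, 31], [83, 35], [80, 37], [77, 29]]
0.515 [[138, 25], [135, 14], [135, 21], [132, 23], [129, 23], [129, 18], [126, 18], [122, 30], [119, 37], [118, 49], [115, 32], [115, 45], [113, 32], [112, 50], [109, 32], [109, 47], [106, 37], [106, 47], [103, 37], [103, 36], [100, 35], [100, 47], [97, 38], [97, 46], [94, 48], [91, 31]]
```

View pics/c3.png

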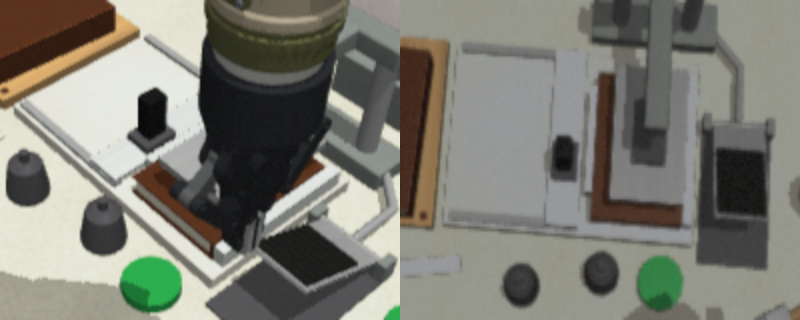

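Run:
```python
from h import *
d=np.load('top3.npy'); W=cloud('top',d); x,y,z=W[...,0],W[...,1],W[...,2]
for r in(.45,.458,.466,.474):
    q=W[(abs(x-r)<.003)&(y>-.13)&(y<.09)]; q=q[np.argsort(-q[:,1])]; print(r,[tuple(t) for t in (np.round(q[:,1:]*1000)).astype(int) if t[0]>40 or t[0]<-50])
p=cv2.imread('pics/top3.png')[120:210,310:400]; s=cv2.imread('pics/side3.png')
cv2.imwrite('pics/c4.png',cv2.resize(p,(720,720//90*90)[:2],interpolation=cv2.INTER_CUBIC)[:600] if 0 else cv2.resize(p,(600,600),interpolation=cv2.INTER_CUBIC))
```

```text
0.45 [(np.int64(87), np.int64(7)), (np.int64(87), np.int64(20)), (np.int64(84), np.int64(3)), (np.int64(84), np.int64(-3)), (np.int64(84), np.int64(20)), (np.int64(81), np.int64(4)), (np.int64(81), np.int64(17)), (np.int64(78), np.int64(5)), (np.int64(78), np.int64(26)), (np.int64(78), np.int64(21)), (np.int64(75), np.int64(9)), (np.int64(75), np.int64(0)), (np.int64(75), np.int64(19)), (np.int64(71), np.int64(21)), (np.int64(71), np.int64(13)), (np.int64(68), np.int64(7)), (np.int64(68), np.int64(23)), (np.int64(68), np.int64(3)), (np.int64(65), np.int64(19)), (np.int64(65), np.int64(-6)), (np.int64(65), np.int64(10)), (np.int64(62), np.int64(19)), (np.int64(62), np.int64(12)), (np.int64(62), np.int64(-1)), (np.int64(59), np.int64(20)), (np.int64(59), np.int64(14)), (np.int64(59), np.int64(-3)), (np.int64(56), np.int64(19)), (np.int64(56), np.int64(14)), (np.int64(56), np.int64(1)), (np.int64(53), np.int64(19)), (np.int64(53), np.int64(13)), (np.int64(53), np.int64(-1)), (np.int64(50), np.int64(23)), (np.int64(50), np.int64(19)), (np.int64(49), np.int64(5)), (np.int64(47), np.int64(
[... 9900 characters left out ...]
int64(46)), (np.int64(-94), np.int64(39)), (np.int64(-95), np.int64(51)), (np.int64(-96), np.int64(44)), (np.int64(-96), np.int64(43)), (np.int64(-99), np.int64(46)), (np.int64(-100), np.int64(40)), (np.int64(-105), np.int64(21)), (np.int64(-105), np.int64(19)), (np.int64(-111), np.int64(-5)), (np.int64(-114), np.int64(-3)), (np.int64(-114), np.int64(-3)), (np.int64(-116), np.int64(8)), (np.int64(-116), np.int64(6)), (np.int64(-119), np.int64(5)), (np.int64(-119), np.int64(6)), (np.int64(-122), np.int64(6)), (np.int64(-122), np.int64(5)), (np.int64(-125), np.int64(9)), (np.int64(-126), np.int64(3)), (np.int64(-129), np.int64(6)), (np.int64(-129), np.int64(5)), (np.int64(-129), np.int64(92))]
```

View pics/c4.png

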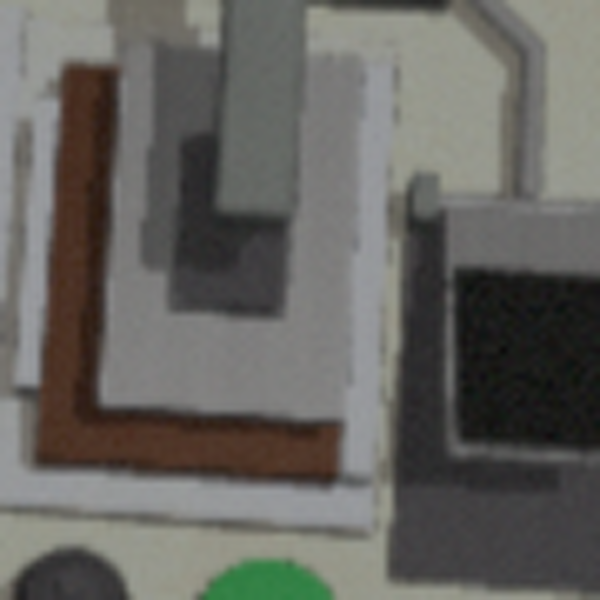

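The book's edges run parallel to fence and carriage. Its back edge is at y≈0.0555, which matches a 140 mm book against the fence face at about -0.085. Next is the pedal.

Run:
```python
from h import *
def st(t):
    s=manip.sense(); print(t,round(s['time'],2),np.round(s['position'],4),'F',np.round(s['contact_force'],1)); return s
R=[-np.pi/2,0,-np.pi/2-.015]
manip.movep([.511,-.172,.15],R)
manip.move_straight([.511,-.172,.09],max_speed=.08); s=st('over')
print(manip.move_straight([.503,-.172,.040],max_speed=.02,threshold=17)); s=st('press')
manip.hold(.1); s=st('held')
```

```text
over 16.74 [ 0.5114 -0.1722  0.0905] F [-0.2 -1.   0.2]
False
press 19.43 [ 0.5031 -0.1721  0.0401] F [-0.3 -1.   4.8]
held 19.52 [ 0.503  -0.1721  0.0401] F [-1.2  0.1  5. ]
```

Run:
```python
from h import *
_,d=cap('side','side4.png'); W=cloud('side',d); x,y,z=W[...,0],W[...,1],W[...,2]
m=(abs(x-.54)<.1)&(y<.05)&(y>-.1)&(z>.05)&(z<.1); h=np.histogram(z[m],np.arange(.05,.101,.005)); print(h[0])
a=cv2.imread('pics/side4.png')[150:310,320:520]; cv2.imwrite('pics/c5.png',cv2.resize(a,(700,560),interpolation=cv2.INTER_CUBIC))
```

```text
[ 53   0   0   0  34  90 932 399 128 326]
```

View pics/c5.png

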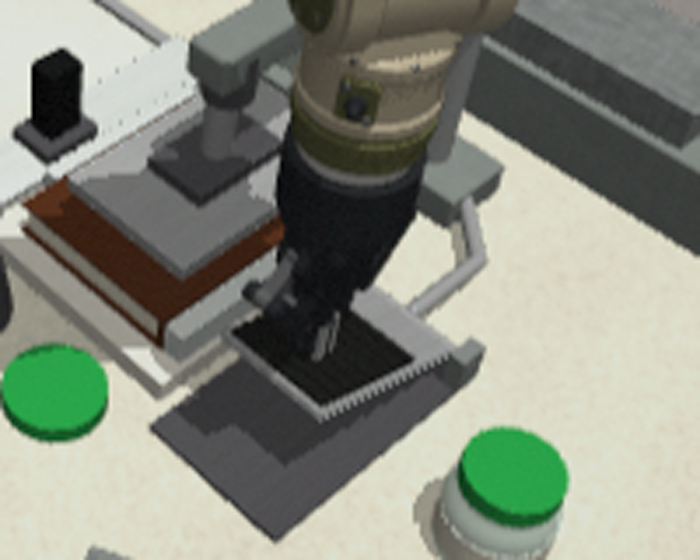

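Run:
```python
from h import *
p,d4=cap('side'); t,dt=cap('top'); d0=np.load('side0.npy'); t0=np.load('top0.npy')
print('tcp px',proj('side',manip.sense()['position']), manip.sense()['position'], manip.sense()['qpos'])
W0=cloud('side',d0);W4=cloud('side',d4)
m=lambda W,a,b,zz:(W[...,0]>a[0])&(W[...,0]<a[1])&(W[...,1]>b[0])&(W[...,1]<b[1])&(W[...,2]>zz[0])&(W[...,2]<zz[1])
for n,W in(('0',W0),('4',W4)):
    print(n,'platen',np.nanmedian(W[m(W,(.48,.54),(-.07,.02),(.055,.098))],0))
    print(n,'pad',[ (xx,np.round(np.nanmedian(W[m(W,(xx-.004,xx+.004),(-.205,-.19),(.01,.12))],0),4)) for xx in(.48,.49,.5,.51,.52,.53,.55,.57)])
    print(n,'pad',[ (xx,np.round(np.nanmedian(W[m(W,(xx-.004,xx+.004),(-.15,-.14),(.01,.12))],0),4)) for xx in(.48,.49,.5,.51,.52,.53,.55,.57)])
print(np.round(W4[243:262:2,404:420:2,2],3))
```

```text
tcp px [406.27243178 258.12178874] [ 0.5030861  -0.17205448  0.04005775] [-4.80550637e-01  3.32207443e-01 -3.33241326e-01  9.05165721e-01
 -2.19369859e-05  1.10524718e+00]
0 platen [ 0.50484222 -0.0275323   0.08983369]
0 pad [(0.48, array([ 0.4783, -0.1981,  0.0866])), (0.49, array([ 0.4902, -0.1975,  0.0821])), (0.5, array([ 0.4992, -0.1978,  0.0788])), (0.51, array([ 0.5092, -0.1973,  0.0733])), (0.52, array([ 0.5202, -0.1991,  0.069 ])), (0.53, array([ 0.5311, -0.1981,  0.0652])), (0.55, array([ 0.5513, -0.1953,  0.0554])), (0.57, array([ 0.5724, -0.1972,  0.04  ]))]
0 pad [(0.48, array([ 0.4784, -0.1457,  0.087 ])), (0.49, array([ 0.4896, -0.1447,  0.0831])), (0.5, array([ 0.4989, -0.1449,  0.0783])), (0.51, array([ 0.5091, -0.1454,  0.0741])), (0.52, array([ 0.5204, -0.1449,  0.0689])), (0.53, array([ 0.5312, -0.145 ,  0.0647])), (0.55, array([ 0.5497, -0.1454,  0.0563])), (0.57, array([ 0.5683, -0.1434,  0.0452]))]
4 platen [ 0.50883129 -0.02783173  0.08442407]
4 pad [(0.48, array([ 0.4807, -0.1977,  0.0785])), (0.49, array([ 0.4908, -0.1977,  0.0739])), (0.5, array([ 0.5015, -
[... 353 characters left out ...]
95, -0.1459,  0.0715])), (0.51, array([nan, nan, nan])), (0.52, array([nan, nan, nan])), (0.53, array([nan, nan, nan])), (0.55, array([nan, nan, nan])), (0.57, array([nan, nan, nan]))]
[[0.136 0.131 0.122 0.108 0.114 0.103 0.099 0.058]
 [0.129 0.12  0.12  0.1   0.1   0.098 0.06  0.056]
 [0.088 0.092 0.097 0.092 0.095 0.09  0.059 0.061]
 [0.081 0.084 0.091 0.085 0.087 0.08  0.063 0.059]
 [0.072 0.077 0.083 0.081 0.078 0.067 0.064 0.064]
 [0.077 0.075 0.074 0.075 0.068 0.068 0.067 0.065]
 [0.075 0.078 0.073 0.073 0.076 0.071 0.069 0.067]
 [0.079 0.077 0.08  0.074 0.072 0.072 0.067 0.07 ]
 [0.081 0.082 0.079 0.079 0.079 0.074 0.073 0.069]
 [0.076 0.08  0.08  0.08  0.078 0.078 0.073 0.073]]
  return np.nanmean(a, axis, out=out, keepdims=keepdims)
```

Run:
```python
from h import *
P=[.5376,.2682,.0688]
print(proj('side',P),proj('side',[.5376,.2682,.0988]),proj('side',[.3006,-.2495,.2995]),proj('side',[.3006,-.2495,.3295]))
a=cv2.imread('pics/side1.png'); b=cv2.imread('pics/side3.png')
def mk(im,p):
    u,v=np.round(p).astype(int); c=im[v-30:v+20,u-30:u+30].copy(); c=cv2.resize(c,(480,400),interpolation=cv2.INTER_NEAREST); cv2.circle(c,(244,244),6,(0,0,255),1); return c
cv2.imwrite('pics/c6.png',np.hstack([mk(a,proj('side',P)),mk(b,proj('side',[.3006,-.2495,.2995]))])[:, :800])
```

```text
[292.72345185 146.99994063] [292.13361536 138.14236063] [378.0339764  256.06023205] [379.86528123 243.11007067]
```

View pics/c6.png

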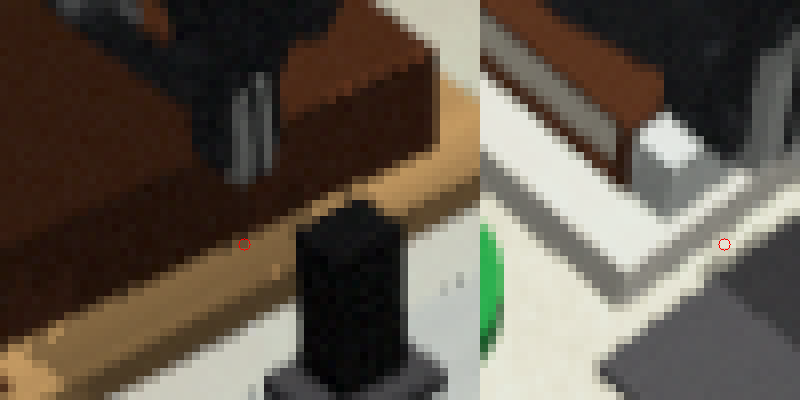

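The side view shows the real fingertips about 26 mm above the reported TCP, which explains why the pedal is only about a quarter down (platen 5–6 mm lower). I'll keep pressing, guided by force.

Run:
```python
from h import *
def st(t):
    s=manip.sense(); print(t,round(s['time'],2),np.round(s['position'],4),'F',np.round(s['contact_force'],1)); return s
X=.503
z=.040
while z>.004:
    z-=.006
    r=manip.move_straight([.503-(.04-z)*.15,-.172,z],max_speed=.02,threshold=9); s=st(r)
    if r or s['contact_force'][2]>15: break
manip.hold(.1); s=st('held')
```

```text
False 20.12 [ 0.5021 -0.172   0.034 ] F [-0.5 -1.   4.6]
False 20.57 [ 0.5012 -0.172   0.0282] F [-2.   0.3  6.6]
False 21.02 [ 0.5002 -0.172   0.0223] F [-1.6 -0.2  5.7]
False 21.48 [ 0.4991 -0.172   0.0163] F [-3. -1.  7.]
True 21.78 [ 0.4981 -0.1721  0.0121] F [-1.7  0.9  8.5]
held 21.88 [ 0.4981 -0.1721  0.0121] F [-0.9  0.9  8. ]
```

Run:
```python
from h import *
def st(t):
    s=manip.sense(); print(t,round(s['time'],2),np.round(s['position'],4),'F',np.round(s['contact_force'],1)); return s
z=.0121
def fz(): 
    f=[]
    for _ in range(3): manip.hold(.03); f.append(manip.sense()['contact_force'][2])
    return np.mean(f)
while z>.004:
    z-=.0004
    manip.move_straight([.498,-.172,z],max_speed=.01); f=fz(); st(round(f,1))
    if f>17.5: break
```

```text
8.7 22.23 [ 0.4982 -0.1721  0.0123] F [-2.4 -0.3  8.7]
9.1 22.58 [ 0.4981 -0.1721  0.012 ] F [-1.9  0.   8.6]
11.7 22.93 [ 0.4981 -0.1721  0.0119] F [-3.7  0.3 11.3]
14.6 23.28 [ 0.4981 -0.1721  0.0119] F [-4.1  0.6 15.3]
17.4 23.63 [ 0.4982 -0.1721  0.0118] F [-4.7  1.3 17.6]
20.0 23.98 [ 0.4982 -0.1721  0.0118] F [-5.1  1.9 20.4]
```

Run:
```python
from h import *
def st(t):
    s=manip.sense(); print(t,round(s['time'],2),np.round(s['position'],4),'F',np.round(s['contact_force'],1)); return s
p,d4=cap('side','side5.png'); W=cloud('side',d4)
k=(W[...,0]>.49)&(W[...,0]<.54)&(W[...,1]>-.07)&(W[...,1]<.02)&(W[...,2]>.03)&(W[...,2]<.098)
print('platen top',np.median(W[k],0)); 
for xx in(.48,.49,.5,.51,.52,.53,.55):
    q=W[(abs(W[...,0]-xx)<.004)&(abs(W[...,1]+.198)<.008)]; print(xx,np.round(np.nanmedian(q[:,2]),3),end=' ')
manip.hold(2.0); st('held')
a=p[150:310,320:520,::-1]; cv2.imwrite('pics/c7.png',cv2.resize(a,(700,560),interpolation=cv2.INTER_CUBIC))
```

```text
platen top [ 0.51716513 -0.02828211  0.06042065]
0.48 0.304 0.49 0.306 0.5 0.143 0.51 0.044 0.52 0.041 0.53 0.039 0.55 0.037 held 26.03 [ 0.4982 -0.1722  0.0118] F [-5.2  1.  20.4]
```

View pics/c7.png

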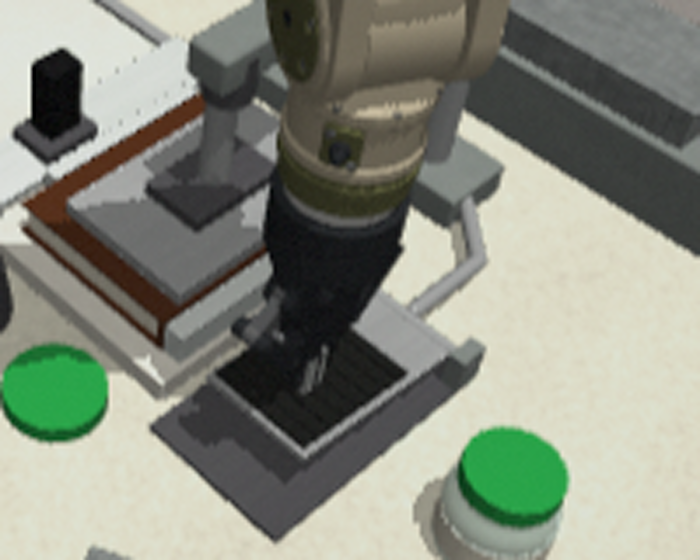

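Platen top is at z≈0.060 (expected 0.062 on the thin book), and the push held at 20.4 N for 2 s. Now a gentle release.

Run:
```python
from h import *
def st(t):
    s=manip.sense(); print(t,round(s['time'],2),np.round(s['position'],4),'F',np.round(s['contact_force'],1)); return s
manip.move_straight([.503,-.172,.040],max_speed=.02); st('r1')
manip.move_straight([.507,-.172,.062],max_speed=.015); st('r2')
manip.move_straight([.507,-.172,.2],max_speed=.12); st('up')
manip.movep([.32,-.36,.3],[-np.pi/2,0,-np.pi/2-.015]); manip.hold(.3); st('clear')
pt,dt=cap('top','top6.png'); p,d=cap('side','side6.png'); W=cloud('side',d); W0=cloud('side',np.load('side0.npy'))
T=cloud('top',dt); T3=cloud('top',np.load('top3.npy')); T0=cloud('top',np.load('top0.npy'))
def md(W,a,b,z): 
    k=(W[...,0]>a[0])&(W[...,0]<a[1])&(W[...,1]>b[0])&(W[...,1]<b[1])&(W[...,2]>z[0])&(W[...,2]<z[1]); return np.round(np.median(W[k],0),4),k.sum()
for n,V in(('start',T0),('squared',T3),('now',T)):
    print(n,'pad',md(V,(.5,.52),(-.2,-.14),(.03,.12)),'platen',md(V,(.49,.54),(-.07,.02),(.03,.098)),'grip',md(V,(.5,.57),(.05,.25),(.09,.13)))
def yedge(V,r): # book +y edge
    k=(abs(V[...,0]-r)<.004)&(V[...,1]>.03)&(V[...,1]<.075)&(V[...,2]>.042)&(V[...,2]<.06); return np.round(np.sort(V[k][:,1])[-2],4)
print([(r,yedge(T3,r),yedge(T,r)) for r in(.475,.49,.51,.53,.55,.57,.6)])
a=pt[90:250,190:450,::-1]; cv2.imwrite('pics/c8.png',cv2.resize(a,(780,480),interpolation=cv2.INTER_CUBIC))
```

```text
r1 27.72 [ 0.5029 -0.172   0.0398] F [ 3.2 -0.1  2.3]
r2 29.36 [ 0.5069 -0.172   0.0619] F [ 0.2  0.5 -0.4]
up 30.66 [ 0.5066 -0.1718  0.1992] F [ 0.3 -0.8 -0.6]
clear 32.05 [ 0.3206 -0.3594  0.2996] F [-0.2 -0.1 -1.1]
start pad (array([ 0.5101, -0.1722,  0.0762]), np.int64(111)) platen (array([ 0.5118, -0.0242,  0.0921]), np.int64(430)) grip (array([0.5374, 0.2138, 0.1068]), np.int64(93))
squared pad (array([ 0.51  , -0.1721,  0.0764]), np.int64(107)) platen (array([ 0.5119, -0.024 ,  0.0921]), np.int64(430)) grip (array([0.5372, 0.0976, 0.1075]), np.int64(87))
now pad (array([ 0.5099, -0.1709,  0.076 ]), np.int64(109)) platen (array([ 0.5114, -0.024 ,  0.0922]), np.int64(423)) grip (array([0.5377, 0.0975, 0.1074]), np.int64(89))
[(0.475, np.float64(0.0514), np.float64(0.0514)), (0.49, np.float64(0.0521), np.float64(0.0521)), (0.51, np.float64(0.0655), np.float64(0.0655)), (0.53, np.float64(0.0635), np.float64(0.0607)), (0.55, np.float64(0.0646), np.float64(0.0646)), (0.57, np.float64(0.0627), np.float64(0.0626)), (0.6, np.float64(0.0644), np.float64(0.0642))]
```

View pics/c8.png

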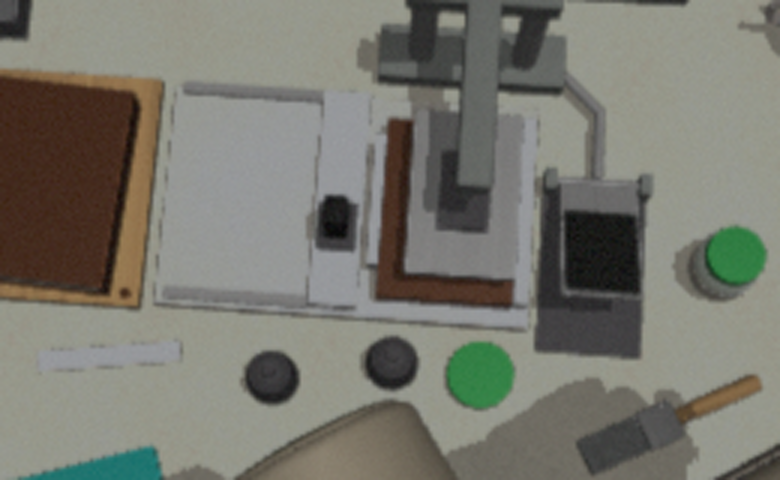

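The last view shows the book flush at the fence, the carriage snug against it, and the pedal and platen back at their starting heights. Nothing else has moved, so I'm handing in.

```bash
python3 -c "
from plant import manip
manip.sign_off(); print(manip.sense()['time'])"
```

```text
the job is handed in; nothing more can be done
the job is handed in; nothing more can be done
```

The job is done and handed in at about 32 s; sign-off reports no verdict, so what follows rests on my own checks.

**What I did:** The thin book was the one in the press. With the fingers shut I pushed the carriage grip about 116 mm towards the fence until it stopped hard, and two more gentle pushes stopped at the same place. I then pressed the pedal to its stop with about 20 N, held it for just over 2 s and let it up slowly.

**Last checks:**
- **Book and carriage:** in the final top picture the book is flush with the fence. The carriage is against it and in the same place as before pressing.
- **Platen:** while pressed, its top was at z ≈ 0.060 m, against the 0.062 m expected when it rests on the thin book.
- **Pedal:** the pad and platen are back at their starting heights to within 1 mm.
- **Surroundings:** nothing else on the bench looks moved in the top picture, and the arm is clear.

**What disagreed:**
- **Fingertips:** they appeared about 26 mm higher in the side picture than the reported TCP. The first pedal stroke therefore stopped short, at roughly a quarter of the travel, and I finished it by force instead.
- **Book squareness:** my depth check of the book's back edge failed at x ≥ 0.51 because it picked up the carriage edge. I judged squareness there from the picture.
- **Contact forces:** the platen and carriage forces on the book were not measured directly, only the force at the tool.

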